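# Log a displacement sensor, then draw its core rod to the index pointer and hold it

## Robot

A 6-joint arm with a two-finger parallel gripper is mounted at the origin on a cart in front of the work surface, level with it; the furniture and walls round the work are solid. World frame = base frame: x ahead of the robot, y to its left, z up, the work surface at z = 0. Lengths are in m, angles in rad, forces in N, time in s.
With the tool pointing down it reaches from about 0.35 to 0.775 m from the base axis. Payload 5.5 kg.
Tool frame: the origin (TCP) lies between the finger pads; the fingertips stand 11 mm ahead of it and the grasp point (between the pads) lies 8 mm behind it (tips_ahead is the distance from the TCP to the fingertips, in m); z points along the fingers, y is the line along which they close (so a half turn about z gives the same grasp; the last joint's range is limited). The gripper opens to 85 mm and grips with 20 to 120 N. Pads are 22 mm wide; open, the fingers measure 114 mm over their backs; the gripper's body (76 mm by 85 mm) begins 54 mm behind the grasp point. The pads swing forward as they close: fully open they stand 13 mm farther back than shut.
Start: joints at [-1.479, 0.313, 0.046, 1.304, 0, 1.431], TCP at [0.132, -0.56, 0.242] pointing down, gripper open.
Joint ranges: [-2.76, 2.76], [-0.86, 1.69], [-1.03, 1.26], [-2.2, 2.34], [-1.47, 1.5], [-3.14, 3.14]. Speed limits (rad/s): [2.57, 2.57, 3.14, 3.14, 3.14, 3.14].

## Interface

Orientations are given as a unit quaternion [w, x, y, z].
In Python, from workcell import * gives the robot as it stands. The module is installed in compiled form; this text tells all that it offers.
- The arm moves only by the tool jog_arm, never from a script. Its argument "moves" is a list of rows, each an object with "fingers": the closure, from 0 (fully open) to 1 (shut); "slide": the shift along the tool's x, y, z in mm, a list of three; "angular": the turn, a rotation vector about the tool's x, y, z in degrees, a list of three. A call has 1 to 10 rows; each row is the pose to reach, as a shift and turn from the pose commanded when the call began, along the tool's axes at that moment; what a row does not reach only later rows make up. A row lasts 1/12 s, in which the tool goes at most 41.7 mm and 7.16 degrees, less where a joint would pass 70% of its speed; a pose out of reach is approached as far as the arm can. A call with a gripper value outside its range is refused whole. The fingers move at their own pace and stop on an object; "squeeze" is the grip in N (left out, the last holds). Time passes only in rows, so rows that repeat a pose let the fingers close. It gives the time, the measured TCP pose, the force, the opening and the grip force at its end, in the units of the state.
- get_state(): the state, without advancing time (a new reading comes with each control period).
- read_camera(name): name is "scene" or "side" or "wrist"; returns a dict with "color" (400x640x3 uint8, red, green, blue), "fovy" (degrees; the focal length in pixels is half the picture's height over the tangent of half this angle, whatever the lens; pixels are square), "cx", "cy" (the principal point, pixels), "world_from_camera" (4x4, takes a point from camera to world coordinates); the wrist camera has in their place "tool_from_camera" (4x4, takes a point from camera to tool coordinates, whose origin is the TCP and whose axes are the flange's). Camera axes: x right, y down, z forward; pixel columns grow to the right and rows downward; lengths in m; the calibration is good to about 2 mm. A picture is of the moment at which its call begins: read the wrist's pose just before it. There is no depth.
- hand_in(): hands the job in; it is judged then, once.
Trained networks look in a picture, given as the dict that the camera call returned (one of the last four; its "shot" number tells which), for a name from the list of things; names that differ only in an ending like _2 or _b are one class to them, and where a whole thing is asked for, a point or a joint stands for the part that bears it (a point fixed in the world has none). Each returns a list of dicts, best first, with "p" (0 to 1); they miss things now and then, are a little off and sometimes report something else, mostly with a low value. They report only what shows in the picture. A call takes as long as a camera call.
- look_for(target, picture): "point" ([column, row] in pixels, amid what is visible of it).
- tip_of(target, picture): "point" ([column, row] in pixels: a listed point, or the origin of a listed thing).
The state is a dict: "clock": time; "joint_pos": joint angles; "qvel": joint speeds; "tau": joint torques, N m; "tcp_pos": TCP position; "orientation": TCP orientation; "wrist_force": force on the tool from outside, world axes, zero at the start; "ft_torque": the same for the moment, N m; "finger_gap": finger opening in m; "grip_force": force on a finger pad.
Only numpy, scipy, OpenCV 4.12 (cv2) and the standard library are available. Lean on these libraries where they do the work, as an engineer would, in place of code of your own. Each camera call takes 0.05 s, during which the arm holds its last target. There are 200 camera calls.

## Task

Log and set the displacement sensor for a reading: take the pocket bar-code scanner out of its cradle, aim its window squarely at the middle of the bar-code label on the sensor's clamp block from 5 to 10 cm away, hold it steady on the label for about two seconds, and lay it back in its cradle. Then take the sensor's core rod by its knurled grip and draw it gently straight up, in line with its bore and without pulling it right out, until its collar is level with the pointer on the scale, and finish while still holding it there, standing still, so that the reading can be taken. Leave the pointer and the other things on the bench as they are.

Things in the scene. Friction and masses are not known exactly. Their poses are not given: they have to be found in the camera images.
- scanner_centre (a point): Centre of the pocket bar-code scanner: a black rounded box 78 x 38 x 28 mm (x, y, z), about 90 g, loose, lying level in its cradle at the start. Its +x axis is the direction in which its window looks, z is up; take it from above across the 38 mm width (y), at its middle.
- scanner_window (a point): The scanner's dark window, in the middle of its +x end face, 39 mm ahead of scanner_centre at the same height; it reads straight ahead along the scanner's +x.
- cradle_seat (a point): Middle of the floor of the scanner's fixed grey charging cradle (100 x 60 x 22 mm), 12 mm above the bench; the scanner rests on it, centre 14 mm above this point, its x along the cradle's x. End stops and corner cheeks rise 10 mm above the floor, with 5 mm play all round; the middle 58 mm of both long sides is open for fingers, the cradle only 34 mm wide there.
- label (a point): Middle of the 50 x 26 mm white bar-code label on the front face of the sensor's clamp block, 52 mm above the bench. Axes as the stand's: -x points straight out of the label (toward the scanner that reads it), y runs along the label, z is up. The sensor's axis lies 33 mm behind it.
- stand: The fixed check stand; origin on the bench, on the sensor's upright axis; label side toward -x, scale post toward +y. Base plate 16 mm high, reaching 48 mm to -x, 56 mm to +x, 62 mm to -y, 114 mm to +y; clamp block 64 x 60 mm, 80 mm high, centred on the axis; above it the round sensor body, 32 to 37 mm across, 115 mm high.
- bore_mouth (a point): Centre of the mouth of the sensor's upright bore (15 mm in diameter, 99 mm deep), on the flat top of the sensor body, 115 mm above the bench; axes as the stand's (z up along the bore, the scale post 80 mm away to +y, its top 182 mm above the bench).
- rod_grip (a point): Middle of the knurled grip (18 mm in diameter, 40 mm tall) on top of the loose steel core rod (0.2 kg), 38 mm above the bore mouth at the start; z along the rod. Below it: a 10 mm neck, 10 mm long, the collar (26 mm in diameter, 8 mm thick), the 14 mm shaft, 75 mm long, in the bore with 1 mm play. Let go, the rod drops back until the collar sits on the mouth.
- collar (a point): Middle of the rod's collar, 34 mm below rod_grip on the rod's axis; 4 mm above the bore mouth when the rod is fully in.
- pointer_tip (a point): Tip of the steel index pointer, that reaches level from the scale post toward the rod, along -y of the stand, and ends 21 mm from the sensor's axis. The pointer and its clamp take up the stand's +y side only: between fingers closing along the stand's x it stays clear.
- pointer (a joint): Height of the pointer tip (m) above the collar of the fully seated rod, thus how far the rod has to be drawn; clamped, between 20 and 45 mm, and stays put unless pushed hard.
- meter: Bystander, leave alone: the orange and black hand multimeter, 154x78x46 mm; origin at the centre of its underside.
- pliers: Bystander, leave alone: the long-nose pliers lying flat, 52x142x12 mm; origin at the centre of its underside.
- bottle: Bystander, leave alone: the white bottle, 54 mm across, 134 mm tall; origin at the centre of its underside.
- reel: Bystander, leave alone: the white solder reel, 56 mm across, 30 mm tall; origin at the centre of its underside.
- driver: Bystander, leave alone: the screwdriver lying, 163 mm long, handle 21 mm thick; origin at the centre of its underside.
- tweezers: Bystander, leave alone: the tweezers lying, 122 mm long, 8 mm high; origin at the centre of its underside.

How it is judged:
By the outcome, as a careful person would: the job done as asked, in the order asked, and still so for the second after the job is handed in, while the arm keeps its last pose, push and grip.
It also fails if it takes over 64 s, if anything falls off the work surface, if the arm or the gripper's body presses on something with over 40 N, if the wrist force passes 120 N, or if a joint passes its speed limit or range.

## Working session

There is one attempt and no reset: what is moved stays moved. The work goes in short steps, Python scripts to look and compute and a tool call to move; the robot and the scene stay as the last step left them, time stands still between calls to the robot, and variables do not carry over. Pictures are saved under pics/ and viewed, at most 10 in all, crops included, and the job is handed in when it is done.

Besides the shell and the picture viewer there is one more tool, called by a JSON object that holds its "method" and its "body". jog_arm: Moves the arm, as the interface text tells. Its arguments: {"type":"object","properties":{"moves":{"type":"array","items":{"type":"object","properties":{"fingers":{"type":"number"},"slide":{"type":"array","items":{"type":"number"}},"angular":{"type":"array","items":{"type":"number"}}}}},"squeeze":{"type":"number"}},"required":["moves"]}

```bash
mkdir -p pics
cat > h.py <<'E'
from workcell import *
import numpy as np, cv2
from scipy.spatial.transform import Rotation as R
def Rq(q): return R.from_quat([q[1],q[2],q[3],q[0]])
def T_tool(s):
    T=np.eye(4);T[:3,:3]=Rq(s['orientation']).as_matrix();T[:3,3]=s['tcp_pos'];return T
def cam(name):
    s=get_state();p=read_camera(name)
    p['T']=np.array(p['world_from_camera']) if 'world_from_camera' in p else T_tool(s)@np.array(p['tool_from_camera'])
    return p
def ray(p,px):
    f=200/np.tan(np.radians(p['fovy'])/2)
    d=np.array([(px[0]-p['cx'])/f,(px[1]-p['cy'])/f,1]);d=p['T'][:3,:3]@d
    return p['T'][:3,3],d/np.linalg.norm(d)
def atz(p,px,z):
    o,d=ray(p,px);return o+d*(z-o[2])/d[2]
def proj(p,X):
    f=200/np.tan(np.radians(p['fovy'])/2)
    c=p['T'][:3,:3].T@(np.array(X)-p['T'][:3,3]);return f*c[0]/c[2]+p['cx'],f*c[1]/c[2]+p['cy']
def tri(rs):
    A=0;b=0
    for o,d in rs:
        M=np.eye(3)-np.outer(d,d);A=A+M;b=b+M@o
    return np.linalg.solve(A,b)
def save(p,n): cv2.imwrite('pics/'+n,cv2.cvtColor(p['color'],cv2.COLOR_RGB2BGR))
E
python3 - <<'E'
from h import *
np.set_printoptions(precision=4,suppress=True)
P={}
for c in ['scene','side']:
    P[c]=cam(c);save(P[c],c+'0.png');print(c,P[c]['T'][:3,3],P[c]['fovy'])
for t in ['scanner_centre','scanner_window','cradle_seat','label','stand','bore_mouth','rod_grip','collar','pointer_tip','meter','pliers','bottle','reel','driver','tweezers']:
    rs=[]
    for c in P:
        r=tip_of(t,P[c])
        if r: print(t,c,np.round(r[0]['point'],1),round(r[0]['p'],2),[ (np.round(k['point']),round(k['p'],2)) for k in r[1:2]]);rs.append(ray(P[c],r[0]['point']))
    if len(rs)==2: print('   ',tri(rs))
E
```

```text
scene [-0.0516  0.5457  0.9013] 53.63897262994588
side [ 0.2688 -0.9651  0.6199] 49.82959558541445
scanner_centre scene [282.3 268.3] 0.8 [(array([281., 274.]), 0.57)]
scanner_centre side [285.4 203.8] 0.53 [(array([335., 199.]), 0.16)]
    [0.4574 0.2358 0.0372]
scanner_window scene [283.4 258.9] 0.64 []
scanner_window side [293.8 213.1] 0.71 [(array([270., 190.]), 0.24)]
    [0.4836 0.2093 0.0185]
cradle_seat scene [281.  276.7] 0.54 []
label scene [332.9 210.7] 0.9 []
label side [326.8 233. ] 0.97 []
    [0.5262 0.0045 0.0471]
stand scene [338.4 212.2] 0.64 [(array([358., 175.]), 0.44)]
stand side [332.1 251.9] 0.58 [(array([332., 216.]), 0.35)]
    [ 0.5338 -0.0284  0.0085]
bore_mouth scene [338.6 184.3] 0.9 [(array([220., 324.]), 0.51)]
bore_mouth side [337.  214.5] 0.55 []
    [ 0.5448 -0.0307  0.1182]
rod_grip scene [338.7 176.1] 0.51 [(array([383., 175.]), 0.21)]
rod_grip side [334.2 203.4] 0.71 [(array([287., 212.]), 0.69)]
    [ 0.5407 -0.0277  0.151 ]
collar scene [338.7 183.7] 0.62 []
collar side [333.2 252.1] 0.38 []
    [ 0.5515 -0.0694  0.0549]
pointer_tip side [342.4 200.5] 0.64 [(array([327., 323.]), 0.62)]
meter scene [410.8 192.4] 0.79 []
meter side [325.7 324.1] 0.76 []
    [ 0.4535 -0.2772 -0.0029]
pliers scene [357.  253.2] 0.69 [(array([220., 328.]), 0.17)]
pliers side [277.9 248.1] 0.89 [(array([337., 215.]), 0.17)]
    [0.3931 0.0309 0.0042]
bottle scene [353.3 176.2] 0.71 [(array([337., 211.]), 0.62)]
bottle side [389.8 286. ] 0.81 []
    [ 0.6338 -0.1865 -0.0062]
reel scene [381.6 169.7] 0.53 []
reel side [396.6 313.2] 0.69 []
    [ 0.6027 -0.2868 -0.0045]
driver scene [218.9 328. ] 0.67 []
driver side [270.6 190.7] 0.62 []
    [ 0.4384  0.442  -0.0045]
tweezers scene [226.1 246.3] 0.68 []
tweezers side [334.3 201.6] 0.42 []
    [ 0.6386  0.3013 -0.005 ]
```

Run:
```python
import cv2
a=cv2.imread('pics/scene0.png')[140:340,190:450];b=cv2.imread('pics/side0.png')[150:350,230:490]
a=cv2.resize(a,(780,600)) ;b=cv2.resize(b,(780,600))
cv2.imwrite('pics/a.png',a);cv2.imwrite('pics/b.png',b)
```

```text
(no output)
```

View pics/a.png

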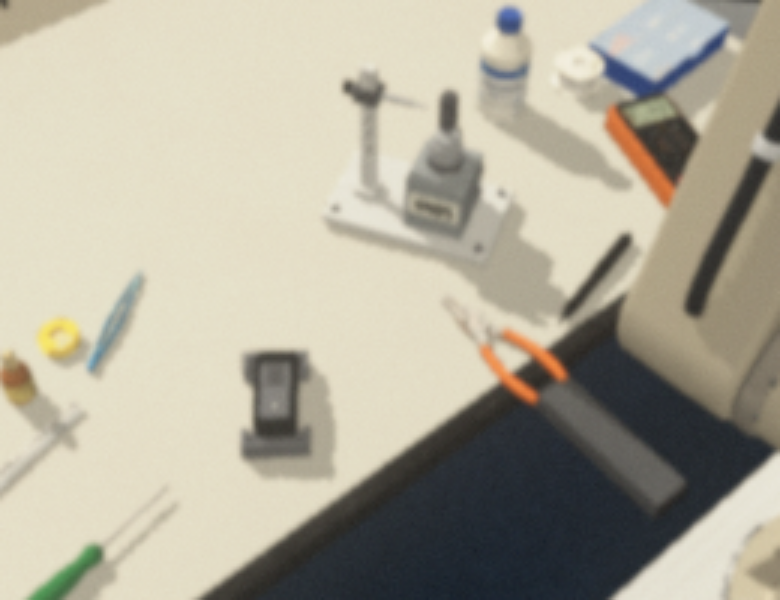

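View pics/b.png

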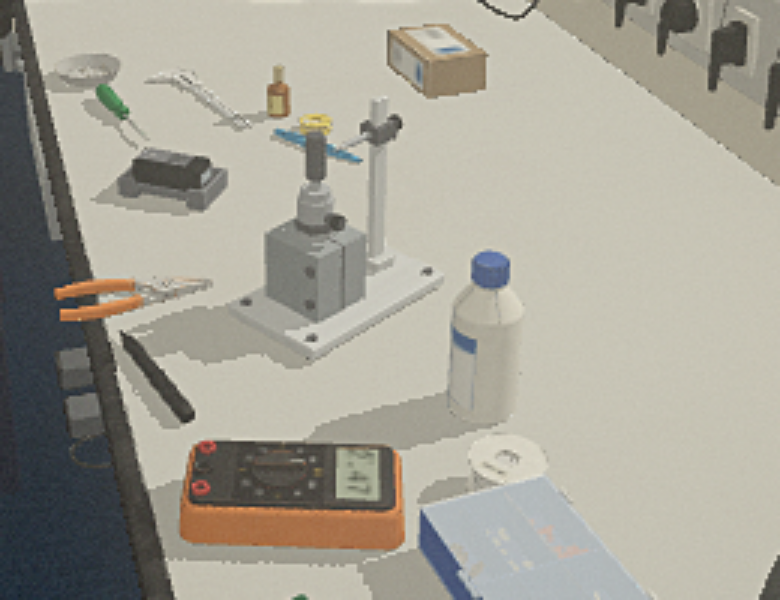

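The scene shows the scanner in its cradle at scene px (282,268), with the window at the far end toward (283,259). The stand is at about (338,205) with its label facing the cradle, and the post and pointer are beyond it on the +y side.

```bash
cat >> h.py <<'E'
np.set_printoptions(precision=4,suppress=True)
def go(pos,yaw,tilt=None):
    """slide mm/rotvec deg to have tool down, tool y (closing line) at world yaw (deg)"""
    s=get_state();R0=Rq(s['orientation'])
    best=None
    for k in (0,180):
        a=np.radians(yaw+k);y=np.array([np.cos(a),np.sin(a),0]);z=np.array([0,0,-1.]);x=np.cross(y,z)
        r=(R0.inv()*R.from_matrix(np.c_[x,y,z])).as_rotvec(degrees=True)
        print('slide',np.round(R0.inv().apply(np.array(pos)-s['tcp_pos'])*1e3,1),'ang',np.round(r,1))
E
python3 - <<'E'
from h import *
s=get_state();print(Rq(s['orientation']).as_matrix());p=cam('wrist');print(np.array(p['tool_from_camera']),p['fovy'],p['cx'],p['cy'])
go([.36,-.22,.32],0);go([.44,.12,.32],40)
E
```

```text
[[ 0.9733  0.2297  0.    ]
 [ 0.2297 -0.9733 -0.    ]
 [-0.      0.     -1.    ]]
[[ 0.0005 -0.9503 -0.3114  0.081 ]
 [ 1.      0.0006 -0.0001  0.0008]
 [ 0.0003 -0.3114  0.9503 -0.132 ]
 [ 0.      0.      0.      1.    ]] 61.44762418189934 322.3474562108485 200.33063715213726
slide [ 299.8 -278.2  -77.7] ang [  0.    0.  -76.7]
slide [ 299.8 -278.2  -77.7] ang [  0.   -0.  103.3]
slide [ 455.8 -590.8  -77.7] ang [   0.     0.  -116.7]
slide [ 455.8 -590.8  -77.7] ang [ 0.  -0.  63.3]
```

{"method": "jog_arm", "body": {"moves": [{"fingers":0,"slide":[300,-278,-78],"angular":[0,0,-60]},{"fingers":0,"slide":[300,-278,-78],"angular":[0,0,-60]},{"fingers":0,"slide":[300,-278,-78],"angular":[0,0,-60]},{"fingers":0,"slide":[300,-278,-78],"angular":[0,0,-60]},{"fingers":0,"slide":[300,-278,-78],"angular":[0,0,-60]},{"fingers":0,"slide":[300,-278,-78],"angular":[0,0,-60]},{"fingers":0,"slide":[300,-278,-78],"angular":[0,0,-60]},{"fingers":0,"slide":[300,-278,-78],"angular":[0,0,-60]},{"fingers":0,"slide":[300,-278,-78],"angular":[0,0,-60]},{"fingers":0,"slide":[300,-278,-78],"angular":[0,0,-60]}]}}

```text
clock: 2.48
tcp_pos: [0.3608, -0.2183, 0.321]
orientation: [0.001, 0.802, 0.598, 0.0]
wrist_force: [0.6, -0.4, 0.1]
finger_gap: 0.0851
grip_force: 0.0
```

Run:
```python
from h import *
print(get_state()['joint_pos'])
go([.42,.17,.32],40)
```

```text
[-0.735   0.0007 -0.1367  1.4323 -0.      1.1258]
slide [389.  -54.3   0.8] ang [  0.    0.1 -56.6]
slide [389.  -54.3   0.8] ang [  0.1  -0.  123.4]
```

{"method": "jog_arm", "body": {"moves": [{"fingers":0,"slide":[389,-54,0],"angular":[0,0,-57]},{"fingers":0,"slide":[389,-54,0],"angular":[0,0,-57]},{"fingers":0,"slide":[389,-54,0],"angular":[0,0,-57]},{"fingers":0,"slide":[389,-54,0],"angular":[0,0,-57]},{"fingers":0,"slide":[389,-54,0],"angular":[0,0,-57]},{"fingers":0,"slide":[389,-54,0],"angular":[0,0,-57]},{"fingers":0,"slide":[389,-54,0],"angular":[0,0,-57]},{"fingers":0,"slide":[389,-54,0],"angular":[0,0,-57]},{"fingers":0,"slide":[389,-54,0],"angular":[0,0,-57]},{"fingers":0,"slide":[389,-54,0],"angular":[0,0,-57]}]}}

```text
clock: 3.32
tcp_pos: [0.4205, 0.172, 0.3203]
orientation: [0.0, 0.418, 0.908, 0.001]
wrist_force: [0.3, -0.2, -0.3]
finger_gap: 0.0852
grip_force: 0.0
```

Run:
```python
from h import *
print(get_state()['tcp_pos'])
p=cam('wrist');save(p,'w1.png')
for t,z in [('scanner_centre',.026),('scanner_window',.026),('cradle_seat',.012),('label',.052),('bore_mouth',.115),('rod_grip',.153),('collar',.119)]:
    for r in tip_of(t,p)[:2]: print(t,np.round(r['point'],1),round(r['p'],2),atz(p,r['point'],z))
```

```text
[0.4205 0.172  0.3203]
scanner_centre [384.4 140.3] 0.78 [0.4689 0.2378 0.026 ]
scanner_centre [290.2 378.7] 0.48 [ 0.6189 -0.1376  0.026 ]
scanner_window [386.4 165.5] 0.56 [0.4933 0.2161 0.026 ]
label [297.2 300.5] 0.56 [ 0.5242 -0.001   0.052 ]
bore_mouth [290.1 350.5] 0.65 [ 0.5387 -0.0259  0.115 ]
rod_grip [289.1 381.3] 0.93 [ 0.5459 -0.0312  0.153 ]
collar [289.5 354.4] 0.77 [ 0.5399 -0.0279  0.119 ]
```

View pics/w1.png

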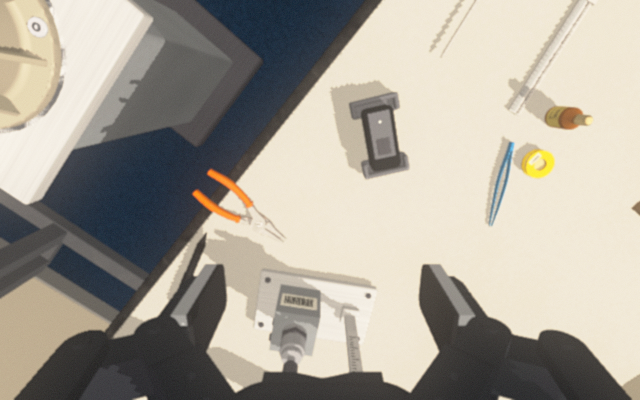

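The wrist view shows the cradle and scanner at (380,138), running from (373,98) to (385,173) with the window end lower. The label is at (298,300), and the pliers at (240,205) are well clear.

```bash
cat > an.py <<'E'
from h import *
E
python3 - <<'E'
from h import *
p=cam('wrist')
c=[atz(p,q,.022) for q in [(350,103),(396,93),(408,168),(362,178)]]
print(np.array(c),np.mean(c,0))
d=(c[2]+c[3]-c[0]-c[1])/2;print(np.linalg.norm(d),np.degrees(np.arctan2(d[1],d[0])))
d=c[1]-c[0];print(np.linalg.norm(d),np.degrees(np.arctan2(d[1],d[0])))
c=[atz(p,q,.065) for q in [(281,289),(320,289)]];d=c[1]-c[0];print(np.linalg.norm(d),np.degrees(np.arctan2(d[1],d[0])))
# rectified top view at z=.04 of scanner
c0=np.array([.467,.238]);res=.0004;n=380
def warp(p,c0,z,res,n):
    q=np.array([[0,0],[n,0],[n,n],[0,n]],np.float32)
    w=[(c0[0]+(n/2-v)*res,c0[1]+(n/2-u)*res,z) for u,v in q]
    src=np.array([proj(p,x) for x in w],np.float32)
    return cv2.warpPerspective(p['color'],cv2.getPerspectiveTransform(src,q),(n,n))
a=warp(p,c0,.022,res,n);b=warp(p,[.54,-.02],.065,.0006,n)
cv2.imwrite('pics/top1.png',np.hstack([a,b])[:,:,::-1])
E
```

```text
[[0.4062 0.2377 0.022 ]
 [0.4412 0.2826 0.022 ]
 [0.5183 0.2256 0.022 ]
 [0.4815 0.1768 0.022 ]] [0.4618 0.2307 0.022 ]
0.096314474254963 -37.71737159203329
0.0569929362865075 52.05454353711021
0.051769856201677726 40.141228283762736
```

View pics/top1.png

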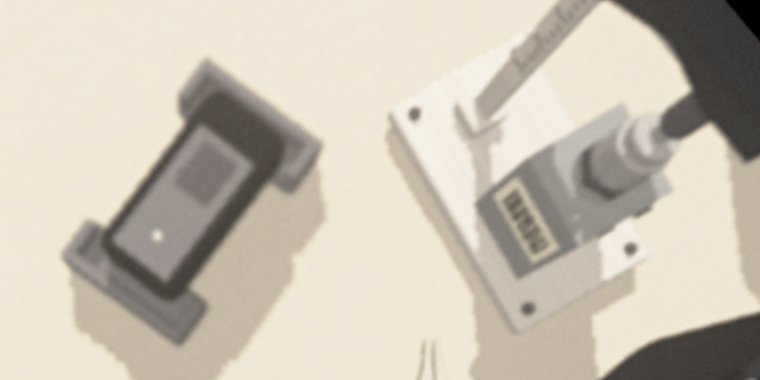

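The rectified view shows the cradle at about yaw −37°, with the scanner centred in it. The stand's base-plate edges put the stand's x at about −60°. Next I'll hover over the scanner.

Run:
```python
from h import *
go([.464,.236,.16],53)
```

```text
slide [ 24.8  77.9 160.4] ang [  0.    0.  -12.8]
slide [ 24.8  77.9 160.4] ang [  0.   -0.  167.2]
```

{"method": "jog_arm", "body": {"moves": [{"fingers":0,"slide":[25,78,160],"angular":[0,0,-13]},{"fingers":0,"slide":[25,78,160],"angular":[0,0,-13]},{"fingers":0,"slide":[25,78,160],"angular":[0,0,-13]},{"fingers":0,"slide":[25,78,160],"angular":[0,0,-13]},{"fingers":0,"slide":[25,78,160],"angular":[0,0,-13]},{"fingers":0,"slide":[25,78,160],"angular":[0,0,-13]}]}}

```text
clock: 4.27
tcp_pos: [0.4621, 0.2366, 0.1569]
orientation: [-0.003, 0.315, 0.949, -0.002]
wrist_force: [-0.6, -0.0, 0.6]
finger_gap: 0.0855
grip_force: 0.0
```

```bash
cat >> h.py <<'E'
def warp(p,c0,z,res,n):
    q=np.array([[0,0],[n,0],[n,n],[0,n]],np.float32)
    w=[(c0[0]+(n/2-v)*res,c0[1]+(n/2-u)*res,z) for u,v in q]
    src=np.array([proj(p,x) for x in w],np.float32)
    return cv2.warpPerspective(p['color'],cv2.getPerspectiveTransform(src,q),(n,n))
E
python3 - <<'E'
from h import *
print(get_state()['tcp_pos'])
p=cam('wrist');save(p,'w2.png')
for t,z in [('scanner_centre',.026),('scanner_window',.026),('cradle_seat',.012),('label',.052)]:
    for r in tip_of(t,p)[:2]: print(t,np.round(r['point'],1),round(r['p'],2),atz(p,r['point'],z))
cv2.imwrite('pics/top2.png',np.hstack([warp(p,[.464,.236],.04,.0003,400),cv2.resize(p['color'],(640,400))[:,140:540]])[:,:,::-1])
E
```

```text
[0.4621 0.2366 0.1569]
scanner_centre [320.8 195. ] 0.63 [0.463  0.2338 0.026 ]
scanner_window [323.2 237.3] 0.77 [0.4945 0.2129 0.026 ]
cradle_seat [480.  289.9] 0.5 [0.6315 0.2958 0.012 ]
```

View pics/top2.png

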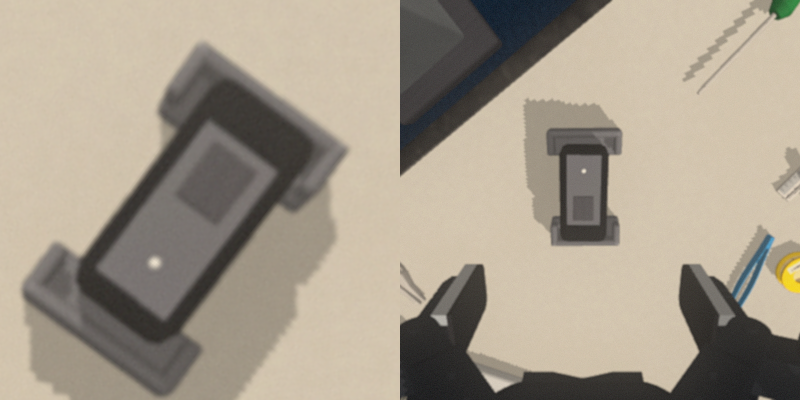

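The close view shows the scanner in the cradle, centred between the fingers laterally at col 323, with yaw about −37.4°.

Run:
```python
from h import *
s=get_state();print(s['clock'],s['tcp_pos'],s['qvel'])
go([.4627,.2355,.022],52.6)
```

```text
4.5167 [0.4649 0.2371 0.1628] [ 0.0035 -0.0027 -0.0033 -0.0085  0.001   0.0004]
slide [  1.2  -3.  140.8] ang [0.2 0.1 0.6]
slide [  1.2  -3.  140.8] ang [  -0.2    0.3 -179.4]
```

{"method": "jog_arm", "body": {"moves": [{"fingers":0,"slide":[1,-3,35],"angular":[0,0,0]},{"fingers":0,"slide":[1,-3,70],"angular":[0,0,0]},{"fingers":0,"slide":[1,-3,105],"angular":[0,0,0]},{"fingers":0,"slide":[1,-3,125],"angular":[0,0,0]},{"fingers":0,"slide":[1,-3,136],"angular":[0,0,0]},{"fingers":0,"slide":[1,-3,140],"angular":[0,0,0]},{"fingers":0,"slide":[1,-3,140],"angular":[0,0,0]},{"fingers":0,"slide":[1,-3,140],"angular":[0,0,0]},{"fingers":0,"slide":[1,-3,140],"angular":[0,0,0]}]}}

```text
clock: 5.27
tcp_pos: [0.4627, 0.236, 0.0221]
orientation: [0.001, 0.315, 0.949, 0.001]
wrist_force: [-0.6, -0.1, 0.1]
finger_gap: 0.0858
grip_force: 0.0
```

{"method": "jog_arm", "body": {"moves": [{"fingers":0.6,"slide":[0,0,0]},{"fingers":0.7,"slide":[0,0,0]},{"fingers":0.8,"slide":[0,0,0]},{"fingers":0.9,"slide":[0,0,0]},{"fingers":0.9,"slide":[0,0,0]},{"fingers":0.9,"slide":[0,0,0]},{"fingers":0.9,"slide":[0,0,0]}], "squeeze": 35}}

```text
schema error: expected keys fingers, slide, angular
```

Run:
```python
from h import *
s=get_state();print(s['clock'],s['tcp_pos'],Rq(s['orientation']).as_matrix(),s['qvel'],s['finger_gap'],s['grip_force'],s['wrist_force'])
```

```text
5.2667 [0.4627 0.236  0.0221] [[-0.8015  0.5981  0.0033]
 [ 0.5981  0.8015  0.0009]
 [-0.002   0.0027 -1.    ]] [ 0.0036  0.0009 -0.0015 -0.0021 -0.0002  0.0012] 0.08576588007398117 0.0 [-0.6235 -0.1427  0.0656]
```

{"method": "jog_arm", "body": {"moves": [{"fingers":0.9,"slide":[0,0,0],"angular":[0,0,0]},{"fingers":0.9,"slide":[0,0,0],"angular":[0,0,0]},{"fingers":0.9,"slide":[0,0,0],"angular":[0,0,0]},{"fingers":0.9,"slide":[0,0,0],"angular":[0,0,0]},{"fingers":0.9,"slide":[0,0,0],"angular":[0,0,0]},{"fingers":0.9,"slide":[0,0,0],"angular":[0,0,0]},{"fingers":0.9,"slide":[0,0,0],"angular":[0,0,0]},{"fingers":0.9,"slide":[0,0,0],"angular":[0,0,0]}], "squeeze": 35}}

```text
clock: 5.93
tcp_pos: [0.4616, 0.2358, 0.0208]
orientation: [0.0, 0.315, 0.949, 0.0]
wrist_force: [-0.6, -0.2, 6.4]
finger_gap: 0.0375
grip_force: 36.7
```

{"method": "jog_arm", "body": {"moves": [{"fingers":0.9,"slide":[0,0,-10],"angular":[0,0,0]},{"fingers":0.9,"slide":[0,0,-30],"angular":[0,0,0]},{"fingers":0.9,"slide":[0,0,-55],"angular":[0,0,0]},{"fingers":0.9,"slide":[0,0,-60],"angular":[0,0,0]},{"fingers":0.9,"slide":[0,0,-60],"angular":[0,0,0]}]}}

```text
clock: 6.35
tcp_pos: [0.4626, 0.2361, 0.0822]
orientation: [0.002, 0.315, 0.949, 0.001]
wrist_force: [1.1, -0.1, -0.4]
finger_gap: 0.0376
grip_force: 36.6
```

Run:
```python
from h import *
p=cam('side');r=tip_of('scanner_centre',p)
print([(k['point'],k['p'],atz(p,k['point'],.086)) for k in r[:2]])
s=get_state();print(s['tcp_pos'],s['finger_gap'],s['grip_force'])
go([.4713,.0944,.07],30.3)
```

```text
[([284.0, 187.5], 0.56, array([0.4564, 0.2496, 0.086 ])), ([331.1, 198.9], 0.41, array([0.5745, 0.1299, 0.086 ]))]
[0.4608 0.2355 0.0798] 0.0376218903644579 36.554784178733826
slide [ -92.7 -106.8    9.8] ang [-0. -0. 23.]
slide [ -92.7 -106.8    9.8] ang [   0.   -0. -157.]
```

{"method": "jog_arm", "body": {"moves": [{"fingers":0.9,"slide":[-20,-24,2],"angular":[0,0,5]},{"fingers":0.9,"slide":[-45,-54,5],"angular":[0,0,12]},{"fingers":0.9,"slide":[-70,-84,8],"angular":[0,0,18]},{"fingers":0.9,"slide":[-86,-102,11],"angular":[0,0,22]},{"fingers":0.9,"slide":[-91,-107,12],"angular":[0,0,23]},{"fingers":0.9,"slide":[-91,-107,12],"angular":[0,0,23]},{"fingers":0.9,"slide":[-91,-107,12],"angular":[0,0,23]},{"fingers":0.9,"slide":[-91,-107,12],"angular":[0,0,23]}]}}

```text
clock: 7.12
tcp_pos: [0.4697, 0.0963, 0.0678]
orientation: [-0.001, 0.497, 0.868, -0.0]
wrist_force: [-0.5, -0.1, -0.8]
finger_gap: 0.0373
grip_force: 36.5
```

Run:
```python
from h import *
s=get_state();print(s['tcp_pos'],Rq(s['orientation']).as_matrix())
p=cam('wrist');save(p,'w3.png')
for t,z in [('scanner_centre',.074),('scanner_window',.074),('label',.052),('bore_mouth',.115),('rod_grip',.153),('collar',.119)]:
    for r in tip_of(t,p)[:2]: print(t,np.round(r['point'],1),round(r['p'],2),atz(p,r['point'],z))
p=cam('scene')
for t,z in [('label',.052),('bore_mouth',.115),('rod_grip',.153)]:
    for r in tip_of(t,p)[:1]: print(t,np.round(r['point'],1),round(r['p'],2),atz(p,r['point'],z))
```

```text
[0.4697 0.0963 0.0678] [[-0.5059  0.8626 -0.001 ]
 [ 0.8626  0.5059  0.0004]
 [ 0.0008 -0.0007 -1.    ]]
scanner_centre [319.3 287.4] 0.86 [0.4699 0.0946 0.074 ]
scanner_window [322.1 356.1] 0.68 [0.4895 0.0636 0.074 ]
scanner_window [171.  238.7] 0.17 [0.406  0.0837 0.074 ]
label [332.2 210.7] 0.58 [0.5223 0.0096 0.052 ]
bore_mouth [338.9 187.2] 0.79 [ 0.5371 -0.0255  0.115 ]
rod_grip [341.9 176.9] 0.37 [ 0.5345 -0.032   0.153 ]
```

View pics/w3.png

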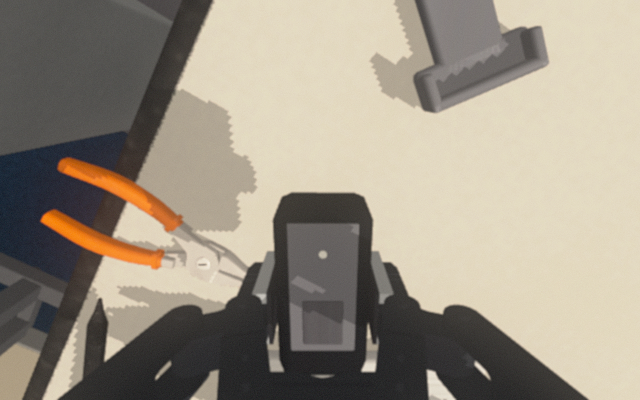

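The scanner sits straight and centred in the grip (cols 275–372), and pliers and cradle are clear. Now I'll lower it to label height and hold.

{"method": "jog_arm", "body": {"moves": [{"fingers":0.9,"slide":[0,0,8],"angular":[0,0,0]},{"fingers":0.9,"slide":[0,0,16],"angular":[0,0,0]},{"fingers":0.9,"slide":[0,0,21],"angular":[0,0,0]},{"fingers":0.9,"slide":[0,0,21],"angular":[0,0,0]},{"fingers":0.9,"slide":[0,0,21],"angular":[0,0,0]},{"fingers":0.9,"slide":[0,0,21],"angular":[0,0,0]}]}}

```text
clock: 8.17
tcp_pos: [0.47, 0.0954, 0.0471]
orientation: [-0.0, 0.498, 0.867, -0.0]
wrist_force: [-0.4, 0.1, -1.0]
finger_gap: 0.0375
grip_force: 36.5
```

Run:
```python
from h import *
s=get_state();print(s['tcp_pos'],Rq(s['orientation']).as_matrix()[:,0],s['clock'])
W={}
for c in ['scene','side']:
    p=cam(c);save(p,c+'4.png');rs={}
    for t in ['scanner_centre','scanner_window','label','rod_grip']:
        for r in tip_of(t,p)[:1]: print(c,t,np.round(r['point'],1),round(r['p'],2));W.setdefault(t,[]).append(ray(p,r['point']))
for t in W:
    if len(W[t])==2: print(t,tri(W[t]))
a=cv2.imread('pics/scene4.png')[150:270,250:410];b=cv2.imread('pics/side4.png')[170:290,250:410]
cv2.imwrite('pics/c4.png',np.hstack([cv2.resize(a,None,fx=2.5,fy=4),cv2.resize(b,None,fx=2.5,fy=4)]))
```

```text
[0.47   0.0954 0.0471] [-0.5042  0.8636  0.0001] 8.1667
scene scanner_centre [322.9 236.1] 0.87
scene scanner_window [326.7 225.9] 0.75
scene label [332.4 209.4] 0.84
scene rod_grip [339.8 174.3] 0.5
side scanner_centre [297.5 218.5] 0.53
side scanner_window [307.9 223.2] 0.46
side label [327.9 231.4] 0.81
scanner_centre [0.4654 0.0933 0.055 ]
scanner_window [0.4879 0.0606 0.0537]
label [0.5289 0.0047 0.0512]
```

View pics/c4.png

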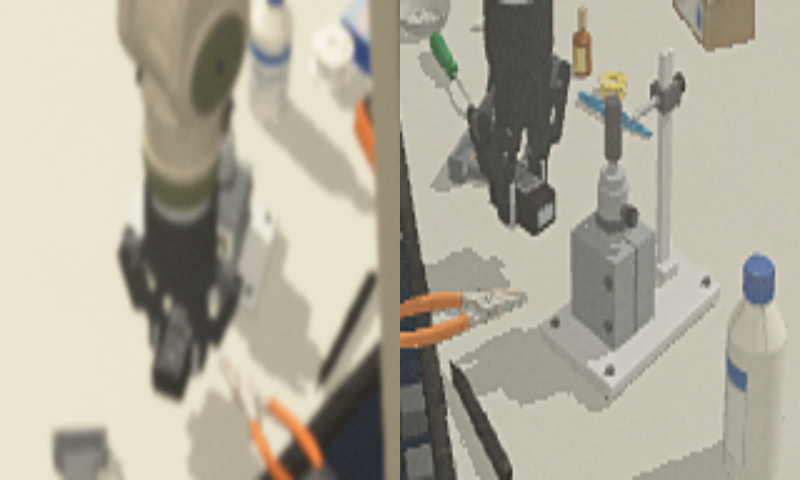

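The views show the scanner level, pointing its lit window at the clamp block, with the label itself hidden from both cameras. I'll refine the label position offline from the earlier wrist picture.

Run:
```python
from h import *
q=np.array([0,.418,.908,.001]);q/=np.linalg.norm(q)
T=np.eye(4);T[:3,:3]=Rq(q).as_matrix();T[:3,3]=[.4205,.172,.3203]
tc=np.array([[.0005,-.9503,-.3114,.081],[1,.0006,-.0001,.0008],[.0003,-.3114,.9503,-.132],[0,0,0,1]])
p=dict(T=T@tc,fovy=61.4476,cx=322.347,cy=200.33)
im=cv2.imread('pics/w1.png')
for th in (-60,-59.5):
    for ax in ([.5425,-.0289],):
        a=np.radians(th);x=np.array([np.cos(a),np.sin(a)]);y=np.array([-x[1],x[0]])
        P=lambda X,Y,Z:np.round(proj(p,[*(np.array(ax)+X*x+Y*y),Z]),1)
        print(th,'label',[P(-.033,s*.025,z) for s in(-1,1) for z in(.039,.065)],'plate',[P(X,Y,.016) for X,Y in((-.048,-.062),(-.048,.114),(.056,.114))])
c=cv2.resize(im[260:350,240:390],None,fx=5,fy=5,interpolation=cv2.INTER_CUBIC)
cv2.imwrite('pics/c5.png',c)
```

```text
-60 label [array([281.7, 294.4]), array([279.5, 305.5]), array([316.3, 299.9]), array([316. , 311.3])] plate [array([260. , 272.7]), array([376.8, 291.7]), array([361.6, 347.4])]
-59.5 label [array([281.5, 294.5]), array([279.3, 305.6]), array([316.1, 299.8]), array([315.8, 311.1])] plate [array([259.7, 273. ]), array([376.7, 291.1]), array([362. , 346.9])]
```

View pics/c5.png

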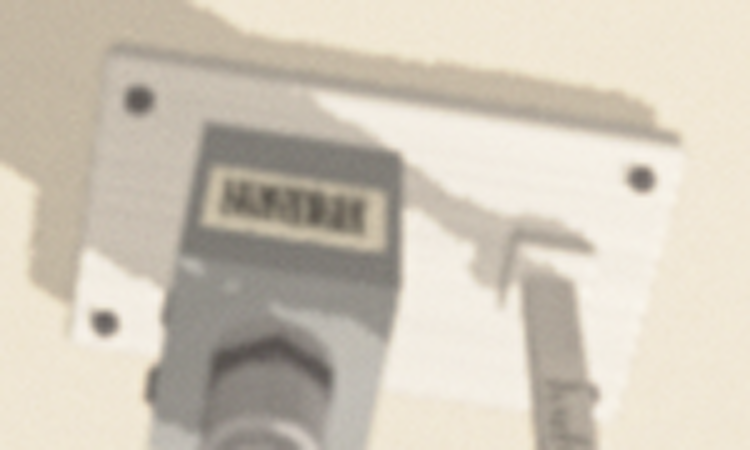

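The label corners in the crop match the model within about 1 px, so the aim is within about 2 mm at roughly 69 mm range. Holding for the read.

{"method": "jog_arm", "body": {"moves": [{"fingers":0.9,"slide":[0,0,0],"angular":[0,0,0]},{"fingers":0.9,"slide":[0,0,0],"angular":[0,0,0]},{"fingers":0.9,"slide":[0,0,0],"angular":[0,0,0]},{"fingers":0.9,"slide":[0,0,0],"angular":[0,0,0]},{"fingers":0.9,"slide":[0,0,0],"angular":[0,0,0]},{"fingers":0.9,"slide":[0,0,0],"angular":[0,0,0]},{"fingers":0.9,"slide":[0,0,0],"angular":[0,0,0]},{"fingers":0.9,"slide":[0,0,0],"angular":[0,0,0]},{"fingers":0.9,"slide":[0,0,0],"angular":[0,0,0]},{"fingers":0.9,"slide":[0,0,0],"angular":[0,0,0]}]}}

```text
clock: 9.5
tcp_pos: [0.4701, 0.0954, 0.0473]
orientation: [0.0, 0.498, 0.867, -0.0]
wrist_force: [-0.8, -0.1, 0.0]
finger_gap: 0.0375
grip_force: 36.5
```

{"method": "jog_arm", "body": {"moves": [{"fingers":0.9,"slide":[0,0,0],"angular":[0,0,0]},{"fingers":0.9,"slide":[0,0,0],"angular":[0,0,0]},{"fingers":0.9,"slide":[0,0,0],"angular":[0,0,0]},{"fingers":0.9,"slide":[0,0,0],"angular":[0,0,0]},{"fingers":0.9,"slide":[0,0,0],"angular":[0,0,0]},{"fingers":0.9,"slide":[0,0,0],"angular":[0,0,0]},{"fingers":0.9,"slide":[0,0,0],"angular":[0,0,0]},{"fingers":0.9,"slide":[0,0,0],"angular":[0,0,0]},{"fingers":0.9,"slide":[0,0,0],"angular":[0,0,0]},{"fingers":0.9,"slide":[0,0,0],"angular":[0,0,0]}]}}

```text
clock: 10.33
tcp_pos: [0.4701, 0.0954, 0.0473]
orientation: [0.0, 0.498, 0.867, -0.0]
wrist_force: [1.1, -0.3, 0.0]
finger_gap: 0.0375
grip_force: 36.5
```

{"method": "jog_arm", "body": {"moves": [{"fingers":0.9,"slide":[0,0,0],"angular":[0,0,0]},{"fingers":0.9,"slide":[0,0,0],"angular":[0,0,0]},{"fingers":0.9,"slide":[0,0,0],"angular":[0,0,0]},{"fingers":0.9,"slide":[0,0,0],"angular":[0,0,0]},{"fingers":0.9,"slide":[0,0,0],"angular":[0,0,0]},{"fingers":0.9,"slide":[0,0,0],"angular":[0,0,0]}]}}

```text
clock: 10.83
tcp_pos: [0.4701, 0.0954, 0.0473]
orientation: [0.0, 0.498, 0.867, -0.0]
wrist_force: [-0.1, 0.6, -1.1]
finger_gap: 0.0374
grip_force: 36.5
```

Run:
```python
from h import *
s=get_state();print(s['tcp_pos'],s['clock'])
go([.4625,.2357,.082],52.9)
```

```text
[0.4701 0.0954 0.0473] 10.8333
slide [125.   64.2 -34.7] ang [ -0.    0.  -22.6]
slide [125.   64.2 -34.7] ang [  0.    0.  157.4]
```

{"method": "jog_arm", "body": {"moves": [{"fingers":0.9,"slide":[0,0,-20],"angular":[0,0,0]},{"fingers":0.9,"slide":[25,13,-35],"angular":[0,0,-5]},{"fingers":0.9,"slide":[55,28,-35],"angular":[0,0,-11]},{"fingers":0.9,"slide":[85,44,-35],"angular":[0,0,-17]},{"fingers":0.9,"slide":[110,57,-35],"angular":[0,0,-22]},{"fingers":0.9,"slide":[122,63,-35],"angular":[0,0,-23]},{"fingers":0.9,"slide":[125,64,-35],"angular":[0,0,-23]},{"fingers":0.9,"slide":[125,64,-35],"angular":[0,0,-23]},{"fingers":0.9,"slide":[125,64,-35],"angular":[0,0,-23]},{"fingers":0.9,"slide":[125,64,-35],"angular":[0,0,-23]}]}}

```text
clock: 11.67
tcp_pos: [0.4623, 0.2346, 0.0821]
orientation: [-0.0, 0.316, 0.949, -0.0]
wrist_force: [0.3, -0.1, -0.6]
finger_gap: 0.0375
grip_force: 36.6
```

Run:
```python
from h import *
s=get_state();print(s['tcp_pos'],s['clock'],Rq(s['orientation']).as_matrix()[:,1:])
go([.4625,.2357,.030],53.2)
```

```text
[0.4623 0.2346 0.0821] 11.6667 [[ 0.5991 -0.0004]
 [ 0.8007 -0.0006]
 [-0.0007 -1.    ]]
slide [ 0.5  1.  52.1] ang [-0.  0. -0.]
slide [ 0.5  1.  52.1] ang [  0.    0.1 180. ]
```

{"method": "jog_arm", "body": {"moves": [{"fingers":0.9,"slide":[0.5,1,20],"angular":[0,0,0]},{"fingers":0.9,"slide":[0.5,1,38],"angular":[0,0,0]},{"fingers":0.9,"slide":[0.5,1,50],"angular":[0,0,0]},{"fingers":0.9,"slide":[0.5,1,56],"angular":[0,0,0]},{"fingers":0.9,"slide":[0.5,1,59.5],"angular":[0,0,0]},{"fingers":0.9,"slide":[0.5,1,60],"angular":[0,0,0]},{"fingers":0.9,"slide":[0.5,1,60],"angular":[0,0,0]},{"fingers":0.9,"slide":[0.5,1,60],"angular":[0,0,0]}]}}

```text
clock: 12.33
tcp_pos: [0.4633, 0.2367, 0.023]
orientation: [0.001, 0.315, 0.949, 0.0]
wrist_force: [0.1, -0.1, -1.0]
finger_gap: 0.0376
grip_force: 36.6
```

{"method": "jog_arm", "body": {"moves": [{"fingers":0.9,"slide":[0,0,1],"angular":[0,0,0]},{"fingers":0.9,"slide":[0,0,1],"angular":[0,0,0]},{"fingers":0.9,"slide":[0,0,1],"angular":[0,0,0]}]}}

```text
clock: 12.58
tcp_pos: [0.4628, 0.2368, 0.0216]
orientation: [0.0, 0.315, 0.949, 0.0]
wrist_force: [0.2, 1.1, -0.2]
finger_gap: 0.0377
grip_force: 36.6
```

{"method": "jog_arm", "body": {"moves": [{"fingers":0.45,"slide":[0,0,0],"angular":[0,0,0]},{"fingers":0.3,"slide":[0,0,0],"angular":[0,0,0]},{"fingers":0.2,"slide":[0,0,0],"angular":[0,0,0]},{"fingers":0.1,"slide":[0,0,0],"angular":[0,0,0]},{"fingers":0,"slide":[0,0,0],"angular":[0,0,0]},{"fingers":0,"slide":[0,0,0],"angular":[0,0,0]},{"fingers":0,"slide":[0,0,0],"angular":[0,0,0]},{"fingers":0,"slide":[0,0,0],"angular":[0,0,0]}]}}

```text
clock: 13.25
tcp_pos: [0.4625, 0.2367, 0.0212]
orientation: [-0.0, 0.315, 0.949, -0.0]
wrist_force: [-0.8, -0.9, 0.5]
finger_gap: 0.0851
grip_force: 0.0
```

{"method": "jog_arm", "body": {"moves": [{"fingers":0,"slide":[0,0,-20],"angular":[0,0,0]},{"fingers":0,"slide":[0,0,-50],"angular":[0,0,0]},{"fingers":0,"slide":[0,0,-90],"angular":[0,0,0]},{"fingers":0,"slide":[0,0,-130],"angular":[0,0,0]},{"fingers":0,"slide":[0,0,-170],"angular":[0,0,0]},{"fingers":0,"slide":[0,0,-210],"angular":[0,0,0]},{"fingers":0,"slide":[0,0,-250],"angular":[0,0,0]},{"fingers":0,"slide":[0,0,-250],"angular":[0,0,0]},{"fingers":0,"slide":[0,0,-250],"angular":[0,0,0]}]}}

```text
clock: 14.0
tcp_pos: [0.4641, 0.2373, 0.2743]
orientation: [0.003, 0.315, 0.949, 0.002]
wrist_force: [0.0, -0.6, -0.9]
finger_gap: 0.0851
grip_force: 0.0
```

Run:
```python
from h import *
s=get_state();print(s['tcp_pos'],s['clock'],s['finger_gap'])
p=cam('wrist');save(p,'w6.png')
q=cam('side');save(q,'side6.png')
for t,z in [('scanner_centre',.026),('scanner_window',.026)]:
    for r in tip_of(t,p)[:1]: print(t,np.round(r['point'],1),round(r['p'],2),atz(p,r['point'],z))
    for r in tip_of(t,q)[:1]: print(t,np.round(r['point'],1),round(r['p'],2),atz(q,r['point'],z))
for t in ['pointer_tip','collar','rod_grip','bore_mouth']:
    for r in tip_of(t,q)[:2]: print('side',t,np.round(r['point'],1),round(r['p'],2))
a=warp(p,[.463,.236],.03,.0004,400)[:,:,::-1]
b=cv2.resize(cv2.imread('pics/side6.png')[165:245,300:380],(600,600),interpolation=cv2.INTER_CUBIC)
cv2.imwrite('pics/c6.png',np.hstack([cv2.resize(a,(200,600))*0+0,b]) if 0 else np.hstack([cv2.copyMakeBorder(cv2.resize(a,(200,200)),0,400,0,0,0),b]))
# model check: side image projections
ax=np.array([.5415,-.0272]);a=np.radians(-60);y=np.array([-np.sin(a),np.cos(a)])
for z in(.115,.119,.133,.153,.173):print(z,np.round(proj(q,[*ax,z]),1))
for h in(.02,.0325,.045):print('ptr',h,[np.round(proj(q,[*(ax+d*y),.119+h]),1) for d in(.021,.08)])
```

```text
[0.4641 0.2373 0.2743] 14.0 0.08511602521032367
scanner_centre [317.8 161.8] 0.89 [0.4625 0.2341 0.026 ]
scanner_centre [284.4 205. ] 0.53 [0.4547 0.2493 0.026 ]
scanner_window [321. 194.] 0.69 [0.4957 0.2139 0.026 ]
scanner_window [296.3 209.5] 0.75 [0.4847 0.2079 0.026 ]
side pointer_tip [343.  198.5] 0.58
side collar [336.9 212.5] 0.45
side rod_grip [334.1 201.1] 0.74
side rod_grip [400.7 313.7] 0.42
side bore_mouth [335.2 216.7] 0.59
0.115 [335.2 215.3]
0.119 [335.2 213.9]
0.133 [335.2 209. ]
0.153 [335.3 201.9]
0.173 [335.3 194.6]
ptr 0.02 [array([340.9, 204.3]), array([356.2, 197.3])]
ptr 0.0325 [array([341. , 199.8]), array([356.4, 193. ])]
ptr 0.045 [array([341. , 195.4]), array([356.5, 188.6])]
```

View pics/c6.png

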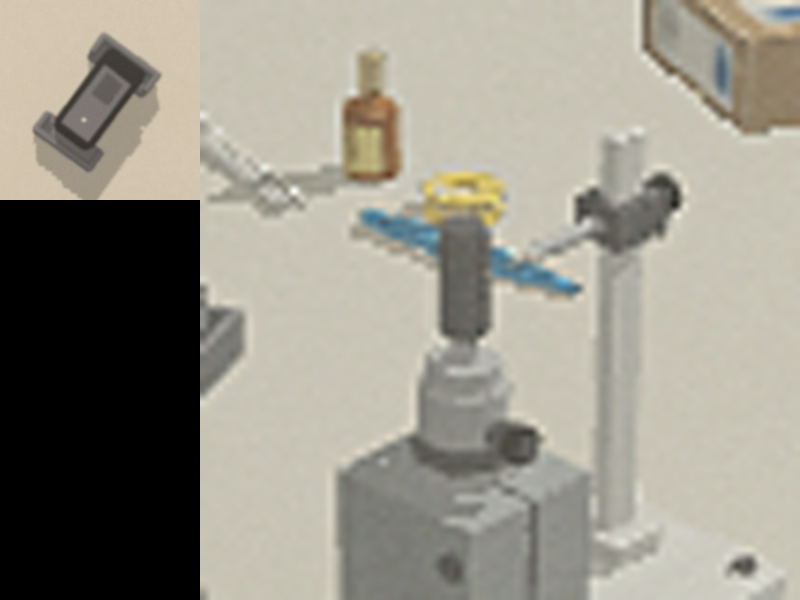

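The scanner is back in its cradle and seated (rectified inset). The side view shows the pointer tip at about (343.3,199) and the grip spanning rows 194–210. Next I'll take an oblique wrist view for an accurate pointer height.

```bash
cat >> h.py <<'E'
def goR(pos,M):
    s=get_state();R0=Rq(s['orientation'])
    print('slide',np.round(R0.inv().apply(np.array(pos)-s['tcp_pos'])*1e3,1),'ang',np.round((R0.inv()*R.from_matrix(M)).as_rotvec(degrees=True),1))
def tilted(yawy,t):
    a=np.radians(yawy);t=np.radians(t);y=np.array([np.cos(a),np.sin(a),0]);f=np.array([np.sin(a),-np.cos(a),0])
    z=f*np.sin(t)+np.array([0,0,-np.cos(t)]);return np.c_[np.cross(y,z),y,z]
E
python3 - <<'E'
from h import *
s=get_state();print(s['tcp_pos'],s['joint_pos'])
goR([.5015,.042,.215],tilted(30,45))
E
```

```text
[0.4623 0.2367 0.2705] [ 0.3185  0.199  -0.0358  1.3373 -0.0001  0.9594]
slide [-147.9 -132.5   55.6] ang [  9.1 -44.4  22.1]
```

{"method": "jog_arm", "body": {"moves": [{"fingers":0,"slide":[-18,-16,7],"angular":[1,-5.5,2.8]},{"fingers":0,"slide":[-37,-33,14],"angular":[2.3,-11,5.5]},{"fingers":0,"slide":[-56,-50,21],"angular":[3.4,-16.6,8.3]},{"fingers":0,"slide":[-75,-66,28],"angular":[4.5,-22,11]},{"fingers":0,"slide":[-93,-83,35],"angular":[5.7,-27.7,13.8]},{"fingers":0,"slide":[-112,-100,42],"angular":[6.8,-33.3,16.6]},{"fingers":0,"slide":[-130,-117,49],"angular":[8,-39,19.3]},{"fingers":0,"slide":[-148,-132,55],"angular":[9,-44.4,22]},{"fingers":0,"slide":[-148,-132,55],"angular":[9,-44.4,22]},{"fingers":0,"slide":[-148,-132,55],"angular":[9,-44.4,22]}]}}

```text
clock: 15.33
tcp_pos: [0.5011, 0.0425, 0.2149]
orientation: [0.33, 0.461, 0.801, -0.191]
wrist_force: [0.7, -0.7, -0.2]
finger_gap: 0.0856
grip_force: 0.0
```

Run:
```python
from h import *
import pickle
s=get_state();print(s['tcp_pos'],s['joint_pos'],np.abs(s['qvel']).max())
for i in range(3): cam('wrist')
p=cam('wrist');save(p,'w7.png');pickle.dump({k:p[k] for k in('T','fovy','cx','cy','color')},open('w7.pkl','wb'))
for t in ['pointer_tip','collar','rod_grip','bore_mouth']:
    for r in tip_of(t,p)[:2]: print(t,np.round(r['point'],1),round(r['p'],2))
ax=np.array([.5415,-.0272]);a=np.radians(-60);y=np.array([-np.sin(a),np.cos(a)])
for z in(.115,.119,.133,.153,.173):print(z,np.round(proj(p,[*ax,z]),1))
for h in(.02,.0325,.045):print('ptr',h,np.round(proj(p,[*(ax+.021*y),.119+h]),1))
print(get_state()['tcp_pos'])
```

```text
[0.5011 0.0425 0.2149] [ 0.3253  0.1052 -0.5104  0.7607 -0.7632  1.2908] 0.0628087633471817
pointer_tip [346.  217.1] 0.56
collar [317.3 177.2] 0.57
rod_grip [320.1 219.2] 0.66
0.115 [318.  173.9]
0.119 [318.  178.2]
0.133 [318.  193.9]
0.153 [318.  217.7]
0.173 [318.  243.3]
ptr 0.02 [345.6 200.8]
ptr 0.0325 [346.2 215.7]
ptr 0.045 [346.8 231.4]
[0.5028 0.0428 0.217 ]
```

View pics/w7.png

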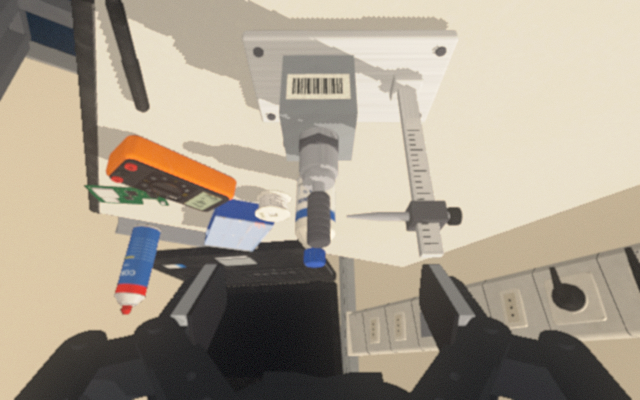

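The oblique wrist view (inverted) shows the pointer tip at (347,216), the grip from about (318,192) to (318,246) and the collar near (318,178). I'll refine these numerically.

Run:
```python
from h import *
import pickle
p=pickle.load(open('w7.pkl','rb'));g=cv2.cvtColor(p['color'],cv2.COLOR_RGB2GRAY).astype(int)
print('axis rows168-250',dict(zip(range(166,252,2),g[166:252,314:322].mean(1).round().astype(int)[::2])))
print('row 225 cols 300-336',g[225,300:338]);print('row 205',g[205,300:338])
print('ptr');print(g[208:226,340:366:2])
ax=np.array([.5415,-.0272])
print('cam',p['T'][:3,3])
```

```text
axis rows168-250 {166: np.int64(156), 168: np.int64(151), 170: np.int64(153), 172: np.int64(155), 174: np.int64(155), 176: np.int64(181), 178: np.int64(201), 180: np.int64(187), 182: np.int64(156), 184: np.int64(155), 186: np.int64(155), 188: np.int64(156), 190: np.int64(141), 192: np.int64(91), 194: np.int64(91), 196: np.int64(94), 198: np.int64(92), 200: np.int64(93), 202: np.int64(94), 204: np.int64(92), 206: np.int64(91), 208: np.int64(93), 210: np.int64(95), 212: np.int64(91), 214: np.int64(92), 216: np.int64(95), 218: np.int64(90), 220: np.int64(91), 222: np.int64(92), 224: np.int64(93), 226: np.int64(89), 228: np.int64(90), 230: np.int64(94), 232: np.int64(88), 234: np.int64(88), 236: np.int64(90), 238: np.int64(93), 240: np.int64(100), 242: np.int64(106), 244: np.int64(107), 246: np.int64(107), 248: np.int64(92), 250: np.int64(82)}
row 225 cols 300-336 [182 187 190 194 197 196 176 122  87  84  89  90  89  88  89  90  90  88
  91  93  95  93  95  96 101  99 101 103 102 118 162 204 219 221 222 224
 221 221]
row 205 [196 198 199 206 208 206 187 142  99  88  89  90  89  92  89  9
[... 414 characters left out ...]
201 187 178]
 [222 224 222 214 205 205 193 180 177 168 162 159 155]
 [223 223 224 202 173 173 164 158 158 152 155 157 158]
 [221 221 222 200 175 167 169 170 168 172 168 171 169]
 [221 222 221 209 194 193 187 189 189 185 183 184 184]
 [222 223 222 219 215 213 209 209 204 201 200 196 198]
 [220 222 223 223 221 221 219 222 215 215 214 209 208]
 [223 221 222 222 222 224 222 221 221 223 220 220 222]
 [222 223 222 223 223 223 222 221 223 221 221 222 223]
 [221 221 223 222 222 223 221 222 222 223 223 223 221]
 [222 222 222 223 222 221 222 221 221 224 223 221 223]
 [221 223 222 221 223 221 222 222 223 222 222 222 222]
 [222 222 221 222 222 221 221 223 222 223 223 222 221]]
cam [0.4287 0.172  0.2543]
```

Run:
```python
from h import *
import pickle
from scipy.optimize import least_squares
p=pickle.load(open('w7.pkl','rb'))
a=np.radians(-60);x=np.array([np.cos(a),np.sin(a)]);y=np.array([-x[1],x[0]])
# (xoff,z,row)
obs=[(-.009,.133,190.7),(-.009,.173,239.3),(.009,.173,248.2),(-.013,.123,175.7),(-.005,.123,181.5)]
def P(v,X,Y,Z): return np.array(proj(p,[*(np.array(v[:2])+X*x+Y*y),Z+v[2]]))
def res(v,pr=1): return [P(v,X,0,Z)[1]-r for X,Z,r in obs]+[P(v,0,0,.153)[0]-318.4]+list((np.array(v[:3])-[.5415,-.0272,0])*150)
s=least_squares(res,[.5415,-.0272,0]);print(s.x,np.round(res(s.x),2))
t=least_squares(lambda q:P(s.x,0,q[0],.119+q[1])-[346.3,215.6],[.021,.03]);print(t.x)
v=[.5415,-.0272,0];t=least_squares(lambda q:P(v,0,q[0],.119+q[1])-[346.3,215.6],[.021,.03]);print(t.x)
R0=s.x
goR([R0[0],R0[1],.215],tilted(30,0))
print(get_state()['tcp_pos'])
```

```text
[ 0.544  -0.031  -0.0009] [-0.65  0.57 -0.05  0.3  -0.23 -0.    0.37 -0.56 -0.14]
[0.0212 0.0313]
[0.0211 0.0324]
slide [-58.3  -1.4  61.2] ang [ 0.2 45.   0.1]
[0.5028 0.0428 0.217 ]
```

Run:
```python
from h import *
goR([.5428,-.029,.26],tilted(120,0))
goR([.48,.08,.26],tilted(75,20))
```

```text
slide [-88.5  -1.3  27.7] ang [-35.   35.3 -84.9]
slide [  0.4  -0.9 -61.2] ang [-24.2  23.8 -38.2]
```

{"method": "jog_arm", "body": {"moves": [{"fingers":0,"slide":[0,0,-20],"angular":[-2.4,2.4,-5.8]},{"fingers":0,"slide":[0,0,-40],"angular":[-4.9,4.9,-11.8]},{"fingers":0,"slide":[0,0,-60],"angular":[-7.3,7.4,-17.7]},{"fingers":0,"slide":[0,0,-60],"angular":[-9.8,9.9,-23.7]},{"fingers":0,"slide":[0,0,-60],"angular":[-12.2,12.3,-29.6]},{"fingers":0,"slide":[0,0,-60],"angular":[-14.7,14.8,-35.6]},{"fingers":0,"slide":[0,0,-60],"angular":[-17.1,17.2,-41.5]},{"fingers":0,"slide":[0,0,-60],"angular":[-19.5,19.6,-47.4]},{"fingers":0,"slide":[0,0,-60],"angular":[-19.5,19.6,-47.4]}]}}

```text
clock: 16.48
tcp_pos: [0.4821, 0.0782, 0.2603]
orientation: [0.163, 0.068, 0.98, -0.094]
wrist_force: [0.2, 0.2, 0.0]
finger_gap: 0.085
grip_force: 0.0
```

Run:
```python
from h import *
s=get_state();print(s['tcp_pos'],s['joint_pos'])
goR([.5428,-.029,.26],tilted(120,0))
```

```text
[0.4821 0.0782 0.2603] [ 0.1436 -0.0676 -0.4142  0.9364 -0.2503  0.2454]
slide [-67.7 -94.3  41. ] ang [-15.6  15.7 -37.5]
```

{"method": "jog_arm", "body": {"moves": [{"fingers":0,"slide":[-10,-14,6],"angular":[-2.3,2.3,-5.5]},{"fingers":0,"slide":[-21,-29,12],"angular":[-4.7,4.7,-11.3]},{"fingers":0,"slide":[-32,-45,19],"angular":[-7.2,7.2,-17.2]},{"fingers":0,"slide":[-43,-60,26],"angular":[-9.6,9.7,-23.1]},{"fingers":0,"slide":[-54,-75,33],"angular":[-12.1,12.1,-29]},{"fingers":0,"slide":[-63,-88,38],"angular":[-14.5,14.6,-34.9]},{"fingers":0,"slide":[-67.7,-94,41],"angular":[-15.6,15.7,-37.5]},{"fingers":0,"slide":[-67.7,-94,41],"angular":[-15.6,15.7,-37.5]},{"fingers":0,"slide":[-67.7,-94,41],"angular":[-15.6,15.7,-37.5]},{"fingers":0,"slide":[-67.7,-94,41],"angular":[-15.6,15.7,-37.5]}]}}

```text
clock: 17.32
tcp_pos: [0.541, -0.027, 0.258]
orientation: [-0.001, -0.258, 0.966, -0.0]
wrist_force: [0.3, 0.1, -0.5]
finger_gap: 0.0853
grip_force: 0.0
```

Run:
```python
from h import *
import pickle
for i in range(4): cam('wrist')
s=get_state();print(s['tcp_pos'],Rq(s['orientation']).as_matrix(),s['clock'])
p=cam('wrist');pickle.dump({k:p[k] for k in('T','fovy','cx','cy','color')},open('w8.pkl','wb'));save(p,'w8.png')
for t in ['pointer_tip','collar','rod_grip','bore_mouth']:
    for r in tip_of(t,p)[:2]: print(t,np.round(r['point'],1),round(r['p'],2))
for ax in([.5415,-.0272],[.544,-.031]): print([np.round(proj(p,[*ax,z]),1) for z in(.115,.119,.133,.153,.173)])
g=cv2.cvtColor(p['color'],cv2.COLOR_RGB2GRAY).astype(int)
c,r=np.round(proj(p,[.5428,-.029,.173])).astype(int)
print(c,r);print(g[r-40:r+40:4,c-40:c+40:3])
```

```text
[ 0.5409 -0.0268  0.2588] [[-0.8656 -0.5007 -0.0006]
 [-0.5007  0.8656 -0.0011]
 [ 0.0011 -0.0007 -1.    ]] 17.5167
pointer_tip [323.6 229.8] 0.96
pointer_tip [321.6 187.8] 0.66
collar [320.2 189.8] 0.83
collar [554.  222.4] 0.57
rod_grip [323.  203.4] 0.88
rod_grip [444.9  72.7] 0.22
bore_mouth [322.6 188.9] 0.87
bore_mouth [351.4 170.8] 0.31
[array([322.8, 188.2]), array([322.8, 189.5]), array([322.9, 194.5]), array([322.9, 202.4]), array([322.9, 211.7])]
[array([317.5, 188.5]), array([317.4, 189.8]), array([317.2, 194.8]), array([316.8, 202.7]), array([316.3, 212. ])]
320 212
[[189 185 184 145 137 137 139 140 138  85  89  93 108 116 118 119 105  94
   92  82 105 105 106 103 106 114 176]
 [190 186 189 134 126 126 141 136 115  89 132 117 101 102 100 102 105 114
  113  86  92 131 107 106 104 115 181]
 [186 187 167  53  53  54  66  62  75 142 119 143 153 149 119 120 121 117
  110 113  74 129 103 108 107 136 186]
 [190 188 172  55  54  60  80  77 107 139 147 154 154 139 113 119 119 132
  129 117 100 130 104 105 103 140 189]
 [190 184 174  59  57  62  86  86 140 148 154 137  72  61  62 
[... 1046 characters left out ...]
 183 184 189 188 184]
 [189 190 188 186 190 188 183 190 186 186 182 182 180 142 119 122 142 179
  142 162 183 184 181 184 187 185 189]
 [190 190 190 188 193 188 187 186 190 189 180 182 182 138 145 118 149 180
  149 184 181 183 186 185 187 189 186]
 [192 191 189 187 190 187 186 186 191 190 182 186 184 136 146 119 182 182
  160 185 183 184 185 186 187 188 189]
 [192 191 187 186 191 187 185 190 188 190 188 185 186 138 149 128 187 183
  180 187 185 185 188 183 187 187 188]
 [194 165  94 127 192 188 190 189 186 191 189 191 191 139 156 117 185 189
  188 186 185 186 188 130  91 159 192]
 [192 154  88 131 193 188 187 189 187 191 192 189 193 141 152 115 175 190
  189 186 185 188 189 124  87 154 190]]
```

{"method": "jog_arm", "body": {"moves": [{"fingers":0,"slide":[0,0,25],"angular":[0,0,0]},{"fingers":0,"slide":[0,0,55],"angular":[0,0,0]},{"fingers":0,"slide":[0,0,80],"angular":[0,0,0]},{"fingers":0,"slide":[0,0,98],"angular":[0,0,0]},{"fingers":0,"slide":[0,0,107],"angular":[0,0,0]},{"fingers":0,"slide":[0,0,110],"angular":[0,0,0]},{"fingers":0,"slide":[0,0,110],"angular":[0,0,0]},{"fingers":0,"slide":[0,0,110],"angular":[0,0,0]},{"fingers":0,"slide":[0,0,110],"angular":[0,0,0]}]}}

```text
clock: 18.52
tcp_pos: [0.5424, -0.028, 0.1498]
orientation: [0.0, -0.259, 0.966, -0.001]
wrist_force: [0.6, -0.7, 0.4]
finger_gap: 0.0857
grip_force: 0.0
```

{"method": "jog_arm", "body": {"moves": [{"fingers":0.4,"slide":[0,0,0],"angular":[0,0,0]},{"fingers":0.6,"slide":[0,0,0],"angular":[0,0,0]},{"fingers":0.65,"slide":[0,0,0],"angular":[0,0,0]},{"fingers":0.68,"slide":[0,0,0],"angular":[0,0,0]},{"fingers":0.7,"slide":[0,0,0],"angular":[0,0,0]},{"fingers":0.7,"slide":[0,0,0],"angular":[0,0,0]}], "squeeze": 20}}

```text
clock: 19.02
tcp_pos: [0.5414, -0.0278, 0.1483]
orientation: [-0.001, -0.259, 0.966, -0.0]
wrist_force: [0.6, -0.3, 0.6]
finger_gap: 0.0257
grip_force: 0.0
```

Run:
```python
from h import *
s=get_state();print(s['tcp_pos'],s['finger_gap'],s['clock'],s['wrist_force'])
p=cam('wrist');g=cv2.cvtColor(p['color'],cv2.COLOR_RGB2GRAY).astype(int);save(p,'w9.png')
c,r=np.round(proj(p,[.5412,-.027,.173])).astype(int);print(c,r)
for k in(-12,-4,0,4,8): print(r+k,g[r+k,c-60:c+60:3])
```

```text
[ 0.5414 -0.0278  0.1483] 0.025703879949926334 19.0167 [ 0.5536 -0.324   0.5581]
327 312
300 [ 52  44  45  49  97 120  45  43  41 133 204 202  60  62  61  72  80  85
  85  84  85  90  82  66  67  63  93 200 113  37  47  61 161 108  43  43
  45  47  44  50]
308 [ 45  44  42  45  46  46  47  45  43 188 204 183  65  84  89  86  88  88
  86  85  84  85  86  87  87  78  71 195 176  38  43  56  48  39  43  40
  46  41  47  44]
312 [ 45  41  46  46  41  47  43  44  52 179 187 166  65  84  84  91  86  85
  89  86  84  84  81  86  85  81  82 187 171  41  47  56  45  39  47  46
  45  46  47  45]
316 [ 41  46  45  45  43  42  50  46  68 187 188 180  78  85  86  86  88  86
  85  89  87  85  83  87  89  81 102 190 185  55  57  56  45  42  41  45
  43  44  43  41]
320 [ 45  43  45  45  43  45  49  41  98 189 186 187 172  81  86  84  83  84
  86  89  83  86  85  84  83 105 188 187 187  80  51  57  48  43  42  42
  46  42  42  39]
```

{"method": "jog_arm", "body": {"moves": [{"fingers":0.72,"slide":[0,0.5,0],"angular":[0,0,0]},{"fingers":0.75,"slide":[0,0.5,0],"angular":[0,0,0]},{"fingers":0.78,"slide":[0,0.5,0],"angular":[0,0,0]},{"fingers":0.8,"slide":[0,0.5,0],"angular":[0,0,0]},{"fingers":0.85,"slide":[0,0.5,0],"angular":[0,0,0]},{"fingers":0.9,"slide":[0,0.5,0],"angular":[0,0,0]},{"fingers":0.95,"slide":[0,0.5,0],"angular":[0,0,0]},{"fingers":1,"slide":[0,0.5,0],"angular":[0,0,0]},{"fingers":1,"slide":[0,0.5,0],"angular":[0,0,0]}], "squeeze": 30}}

```text
clock: 19.82
tcp_pos: [0.5411, -0.0274, 0.1484]
orientation: [-0.001, -0.259, 0.966, -0.0]
wrist_force: [-0.9, -1.3, 0.2]
finger_gap: 0.0171
grip_force: 29.2
```

Run:
```python
from h import *
s=get_state();print(s['tcp_pos'],s['finger_gap'],s['grip_force'],s['wrist_force'],s['ft_torque'],Rq(s['orientation']).inv().apply(s['wrist_force']))
```

```text
[ 0.5411 -0.0274  0.1484] 0.017092075702548573 29.21436220407486 [-0.8776 -1.2997  0.2   ] [-0.061   0.1033 -0.0498] [ 1.4104 -0.6865 -0.1976]
```

{"method": "jog_arm", "body": {"moves": [{"fingers":1,"slide":[0,0,-2],"angular":[0,0,0]},{"fingers":1,"slide":[0,0,-5],"angular":[0,0,0]},{"fingers":1,"slide":[0,0,-9],"angular":[0,0,0]},{"fingers":1,"slide":[0,0,-13],"angular":[0,0,0]},{"fingers":1,"slide":[0,0,-17],"angular":[0,0,0]},{"fingers":1,"slide":[0,0,-20],"angular":[0,0,0]},{"fingers":1,"slide":[0,0,-20],"angular":[0,0,0]}]}}

```text
clock: 20.4
tcp_pos: [0.5416, -0.0275, 0.1693]
orientation: [-0.0, -0.259, 0.966, -0.0]
wrist_force: [-0.8, -0.1, -2.3]
finger_gap: 0.0171
grip_force: 29.4
```

{"method": "jog_arm", "body": {"moves": [{"fingers":1,"slide":[0,0,-3],"angular":[0,0,0]},{"fingers":1,"slide":[0,0,-6],"angular":[0,0,0]},{"fingers":1,"slide":[0,0,-9],"angular":[0,0,0]},{"fingers":1,"slide":[0,0,-12],"angular":[0,0,0]},{"fingers":1,"slide":[0,0,-12],"angular":[0,0,0]},{"fingers":1,"slide":[0,0,-12],"angular":[0,0,0]},{"fingers":1,"slide":[0,0,-12],"angular":[0,0,0]},{"fingers":1,"slide":[0,0,-12],"angular":[0,0,0]}]}}

```text
clock: 21.07
tcp_pos: [0.5411, -0.0274, 0.1801]
orientation: [-0.001, -0.259, 0.966, -0.0]
wrist_force: [-0.3, 0.9, -2.7]
finger_gap: 0.0172
grip_force: 29.4
```

Run:
```python
from h import *
for i in range(3): cam('wrist')
s=get_state();print(s['tcp_pos'],s['finger_gap'],s['grip_force'],s['wrist_force'],Rq(s['orientation']).as_matrix()[:,2])
for c in('side','scene','wrist'):
    p=cam(c);save(p,c+'10.png')
    for t in ['pointer_tip','collar','rod_grip']:
        for r in tip_of(t,p)[:2]: print(c,t,np.round(r['point'],1),round(r['p'],2))
    for h in(.119,.148,.151,.154): print(h,'collar',np.round(proj(p,[.5415,-.0272,h]),1),'tip',np.round(proj(p,[.5415+.0182,-.0272+.0105,h]),1))
    if c=='side':
        g=cv2.cvtColor(p['color'],cv2.COLOR_RGB2GRAY).astype(int);print(g[192:222,326:354])
```

```text
[ 0.5411 -0.0274  0.1801] 0.01721324526548613 29.40612405538559 [-0.297  -0.0335 -2.3028] [-0.0019 -0.0007 -1.    ]
side pointer_tip [341. 198.] 0.41
side collar [333.6 203.2] 0.5
side rod_grip [334. 189.] 0.46
side rod_grip [326.1 321.3] 0.28
0.119 collar [335.2 213.9] tip [340.9 211.3]
0.148 collar [335.3 203.7] tip [341.  201.1]
0.151 collar [335.3 202.6] tip [341. 200.]
0.154 collar [335.3 201.5] tip [341. 199.]
[[212 132 143  86  72  78  98  92  79 147 143 125  79  78  73  77  74 100
  206 198 195 193 199 209  85  85  86  92]
 [169 163 148  83  72  76  94  91  79 147 145 129  72  78  88  77  71  89
  204 199 194 197 198 209  87  80  99  84]
 [115 131 147  86  69  80  96  96  82 145 141 128  77  74  83  85  68 178
  202 197 195 197 197 207 103 198 158 124]
 [114 113 124  92  65  74  90  94  78 146 141 131  74  74  76  61  47 171
  200 196 196 198 184 189 195 190 138 126]
 [106 115 112 133 128 156  98  97  78 144 144 122  67  62 102 104 203 206
  201 196 185 188 187 172 158 125  97  84]
 [169 136 125 111 117  97  87  89  78 145 141 145 144 143 163 184 205 202
  172 177 186 168 155
[... 2757 characters left out ...]
3 140 132 113 104 124 137 173
  207 201 193 195 195 193 196 197 191 150]]
scene pointer_tip [334. 174.] 0.56
scene pointer_tip [333.5 211.6] 0.55
scene collar [339.7 178. ] 0.62
scene rod_grip [340.3 166.1] 0.61
0.119 collar [338.4 185.1] tip [331.5 183.3]
0.148 collar [338.9 177.6] tip [331.8 175.8]
0.151 collar [338.9 176.8] tip [331.9 175. ]
0.154 collar [339. 176.] tip [331.9 174.2]
wrist collar [319.3 247.6] 0.85
wrist collar [363.5 193.7] 0.39
wrist rod_grip [322.6 284.9] 0.73
wrist rod_grip [595.9 242.6] 0.7
0.119 collar [323.9 225.5] tip [323.8 255.9]
0.148 collar [324.1 246.1] tip [324.  280.3]
0.151 collar [324.1 248.6] tip [324.  283.2]
0.154 collar [324.2 251.2] tip [324.1 286.3]
```

Run:
```python
from h import *
import pickle
a=np.radians(-60);x=np.array([np.cos(a),np.sin(a)]);y=np.array([-x[1],x[0]])
p=pickle.load(open('w7.pkl','rb'));v=np.array([.5413,-.0273])
P=lambda X,Y,Z,p=p:np.array(proj(p,[*(v+X*x+Y*y),Z]))
g=cv2.cvtColor(p['color'],cv2.COLOR_RGB2GRAY).astype(int)
print('rows 160-192',[int(round(k)) for k in g[160:194,313:323].mean(1)])
print('rows 186-194 / 236-252',[int(round(k)) for k in g[236:254,313:323].mean(1)])
for n,X,Z in(('grip bot near',-.009,.133),('grip top near',-.009,.173),('grip top far',.009,.173),('collar top near',-.013,.123),('collar bot near',-.013,.115),('neck',-.005,.123)):print(n,P(X,0,Z).round(1))
# collar & grip silhouette widths
print('row178',g[178,296:342]);print('row172',g[172,296:342]);print([P(0,s*.013,.119).round(1) for s in(-1,1)],[P(0,s*.009,.153).round(1) for s in(-1,1)])
print('tip',[(h,P(0,.021,.119+h).round(1)) for h in(.03,.032,.034)])
p8=pickle.load(open('w8.pkl','rb'));g8=cv2.cvtColor(p8['color'],cv2.COLOR_RGB2GRAY).astype(int)
print('w8 tip',[(h,P(0,.021,.119+h,p8).round(1)) for h in(.03,.034)],'top',[P(0,s*.009,.173,p8).round(1) for s in(-1,1)])
print(g8[216:240,314:338:2])
```

```text
rows 160-192 [149, 149, 150, 154, 160, 160, 159, 155, 152, 151, 153, 155, 154, 154, 155, 164, 180, 195, 200, 198, 186, 167, 156, 155, 154, 155, 155, 155, 156, 155, 142, 115, 92, 89]
rows 186-194 / 236-252 [90, 94, 93, 96, 100, 103, 106, 106, 107, 107, 107, 106, 97, 87, 83, 82, 82, 83]
grip bot near [317.6 188.2]
grip top near [317.5 238.9]
grip top far [317.8 247.4]
collar top near [317.6 173.9]
collar bot near [317.6 164.9]
neck [317.7 179.4]
row178 [169 163 165 176 178 171 147 137 143 150 154 155 154 158 166 178 191 200
 202 201 203 202 197 200 200 201 199 200 200 196 196 197 197 194 190 182
 179 172 180 199 216 221 223 222 225 225]
row172 [172 165 161 153 148 148 148 144 141 138 142 144 144 151 146 149 151 151
 153 154 156 156 154 157 156 153 154 156 157 156 156 158 160 160 166 169
 176 185 198 201 202 202 211 220 221 223]
[array([301.2, 178.2]), array([334.2, 178.1])] [array([305.6, 217.7]), array([329.8, 217.6])]
tip [(0.03, array([345.7, 212.7])), (0.032, array([345.8, 215.1])), (0.034, array([345.9, 217.6]))]
w8 tip [(0.03, array([322.8, 226.1])), (0.034, array([322.8, 228.1])
[... 578 characters left out ...]
169 142 135 142 141 146 161 143 147]
 [181 182 174 138 125 122 138 142 153 165 140 147]
 [182 180 172 119 119 114 135 142 164 172 142 145]
 [181 182 169 121 132 115 132 148 175 168 140 147]
 [183 181 167 120 141 114 131 151 181 167 142 158]
 [181 182 167 122 142 115 132 147 179 167 144 165]
 [182 182 168 126 145 115 133 149 179 165 149 177]
 [182 184 169 123 145 115 134 155 186 168 153 186]
 [185 185 169 129 147 116 134 165 184 167 158 190]
 [185 182 169 127 147 116 135 174 185 167 156 188]
 [183 184 167 132 146 117 143 182 186 168 160 186]
 [183 184 171 133 148 120 147 183 185 171 167 187]
 [186 187 168 135 149 119 157 187 186 170 175 188]
 [185 188 169 134 151 123 158 187 184 171 179 186]]
```

The draw is 31.7 mm. The wrist views put the pointer 31–32.5 mm above the seated collar, and the side view agrees: collar middle at row 202.3, tip at about 199.7, as the model expects when they are level.

Run:
```python
from h import *
s=get_state();print(s['tcp_pos'],s['clock'],np.abs(s['qvel']).max(),s['grip_force'])
print(hand_in())
```

```text
[ 0.5412 -0.0274  0.1803] 21.8167 0.0016639431164187748 29.40646916627884
the job is handed in; nothing more can be done
None
```

I scanned the label for about 2.6 s from roughly 7 cm, laid the scanner back in its cradle, then drew the core rod up 31.7 mm and handed in while still holding it; my images put the pointer 31–32.5 mm up, so the collar should be level to about 1 mm, and the hand-in call returned no verdict.

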